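# Empty the battery charger and line the packs up on the shelf

## Task

Charging is finished: first switch the charger off by tipping its toggle lever fully over to the other side, then pull every battery pack up out of its bay, past the catch. Stand them all upright on the low shelf in two neat rows, tall packs centred on the rear strip and short packs on the front strip (the one nearer the robot), squared to the shelf and side by side with less than a finger's width (15 mm) between neighbours. Leave the mug, mouse and radio alone.

Things in the scene. Friction and masses are not known exactly. Their poses are not given: they have to be found in the camera images.
- charger: charger, grey case 210 (x) x 250 (y) mm, deck 41 mm high; origin: centre of its underside. Six open bays 26 mm deep (floor 15 mm above the table) at x = -52, 52, y = -29, 25, 79 mm; some are empty. Each fits a pack's foot with under 1 mm of play; a sprung detent in the +x wall snaps into the pack's groove: a straight pull up of 10 to 20 N frees it, clear after 26 mm
- switch (a joint): angle of the charger's toggle lever, rad: 0 = on (leaning towards the charger's -x side), 1.0 = off (leaning to its +x side); it stays where it is left
- switch_tip (a point): centre of the 26 mm ball on the end of the toggle lever, which stands on a 70 x 50 x 25 mm black block on the charger's deck at x = 0, y = -87.5 mm; it turns about the charger's y, axis 63 mm above the table, ball 50 mm from it
- shelf: low plywood shelf board 250 x 250 mm, standing surface 16 mm above the table, 10 mm high rim (26 mm above the table) round the edge; origin at the centre of its underside, x pointing away from the robot. Two dark rubber strips at x = -65 and 65 mm, 60 mm wide (x) and 200 mm long (y), mark the rows
- row_rear (a point): middle of the rear strip, the one farther from the robot, on the standing surface; axes as the shelf's, the row runs along y
- row_front (a point): middle of the front strip, the one nearer the robot, on the standing surface; axes as the shelf's, the row runs along y
- tall1: tall battery pack, a dark upright block 74 mm tall, 46 (x) x 40 mm (y), grey top with two small brass contacts, pale labels on its y sides; origin at the centre of its underside, z up. A 13 mm high latch groove runs across its +x face from 8 to 21 mm above the underside. May be absent
- tall2: tall battery pack, a dark upright block 74 mm tall, 46 (x) x 40 mm (y), grey top with two small brass contacts, pale labels on its y sides; origin at the centre of its underside, z up. A 13 mm high latch groove runs across its +x face from 8 to 21 mm above the underside. May be absent
- tall3: tall battery pack, a dark upright block 74 mm tall, 46 (x) x 40 mm (y), grey top with two small brass contacts, pale labels on its y sides; origin at the centre of its underside, z up. A 13 mm high latch groove runs across its +x face from 8 to 21 mm above the underside. May be absent
- short1: short battery pack, a dark upright block 54 mm tall, 46 (x) x 40 mm (y), grey top with two small brass contacts, pale labels on its y sides; origin at the centre of its underside, z up. A 13 mm high latch groove runs across its +x face from 8 to 21 mm above the underside. May be absent
- short2: short battery pack, a dark upright block 54 mm tall, 46 (x) x 40 mm (y), grey top with two small brass contacts, pale labels on its y sides; origin at the centre of its underside, z up. A 13 mm high latch groove runs across its +x face from 8 to 21 mm above the underside. May be absent
- short3: short battery pack, a dark upright block 54 mm tall, 46 (x) x 40 mm (y), grey top with two small brass contacts, pale labels on its y sides; origin at the centre of its underside, z up. A 13 mm high latch groove runs across its +x face from 8 to 21 mm above the underside. May be absent
- mug: white mug 90 mm tall, a bystander; origin at the centre of its underside
- mouse: computer mouse 100 x 60 x 30 mm, a bystander; origin under its centre
- radio: handheld radio lying flat, 55 x 110 x 34 mm with a 130 mm aerial, a bystander; origin under the centre of its body
Not all that is in view belongs to the job. What is shaped like the tall3 but red is not meant.

How it is judged:
By the outcome, as a careful person would: the job done as asked, in the order asked, and still so for the second after the job is handed in, with the robot touching nothing.
Of tall1, tall2, tall3 only 2 to 3 are there at a start; the rules pass over those that are not, and their reading is None.
Of short1, short2, short3 only 2 to 3 are there at a start; the rules pass over those that are not, and their reading is None.
At some moment in a run one of tall1, tall2, tall3, short1, short2, short3 may be knocked a few centimetres aside while the robot is not near it.
It also fails if it takes over 210 s, if anything falls off the work surface, if the arm or the gripper's body presses on something with over 40 N, if the wrist force passes 120 N, or if a joint passes its speed limit or range.

## Robot

A 6-joint arm with a two-finger parallel gripper is mounted at the origin on the work surface. World frame = base frame: x ahead of the robot, y to its left, z up, the work surface at z = 0. Lengths are in m, angles in degrees, forces in N, time in s.
With the tool pointing down it reaches from about 0.425 to 0.95 m from the base axis. Payload 14.7 kg.
Tool frame: the origin (TCP) lies midway between the tips of the shut fingers; the grasp point (between the pads) lies pinch_z behind it (pinch_z is the distance from the TCP to the grasp point, in m); z points along the fingers, y is the line along which they close (so a half turn about z gives the same grasp; the last joint's range is limited). The gripper opens to 85 mm and grips with 20 to 120 N. Pads are 22 mm wide; open, the fingers measure 114 mm over their backs; the gripper's body (76 mm by 85 mm) begins 54 mm behind the grasp point. The pads swing forward as they close: fully open they stand 13 mm farther back than shut.
Start: joints at [73.763, 27.513, 91.461, -0, 61.026, -2.67], TCP at [0.152, 0.632, 0.231] pointing down, gripper open.
Joint ranges: [-157.49, 157.49], [-46.99, 117.5], [13.45, 153.17], [-89.5, 269.5], [5.16, 153.95], [-167.48, 167.48]. Speed limits (degrees/s): [108.29, 108.29, 136.94, 172.46, 172.46, 172.46].

## Interface

Orientations are given as [roll, pitch, yaw] about the fixed x, y, z axes, in that order (R = Rz(yaw) Ry(pitch) Rx(roll)).
In Python, from cell import * gives the robot as it stands. The module is installed in compiled form; this text tells all that it offers.
- The arm moves only by the shell command python3 -m pendant 'ROWS' [FORCE]. ROWS is JSON, a list of rows, each a list of 7 numbers: the turn, a rotation vector about the tool's x, y, z each as a share of pi rad, from -1 to 1, then the shift along the tool's x, y, z each as a share of 0.25 m, from -1 to 1, then the finger opening in mm, from 0 to 85.4. In form: [[wx, wy, wz, x, y, z, gripper], ...]. A call has exactly 8 rows; each row shifts and turns the commanded pose from where the row before left it, along the tool's axes as they then stand; what a row does not reach is not made up. A row lasts 1/12 s, in which the tool goes at most 41.7 mm and 7.16 degrees, less where a joint would pass 70% of its speed; a pose out of reach is approached as far as the arm can. A call with a number of a shift or a turn outside -1 to 1 is refused whole. A call with a gripper value outside its range is refused whole. The fingers move at their own pace and stop on an object; FORCE is the grip in N (left out, the last holds). Time passes only in rows, so rows that do not move let the fingers close, or fill a call up. It gives the time, the measured TCP pose, the force, the opening and the grip force at its end, in the units of the state.
- get_obs(): the state, without advancing time (a new reading comes with each control period).
- camera(name): name is "side" or "top"; returns (picture, depth): 400x640x3 uint8, red, green, blue; 400x640 float32, m along the optical axis (not along the pixel's ray), 0 where there is no reading.
- camera_info(name): a dict with "K" (3x3 intrinsics, pixels), "view" (4x4, takes a point from world to camera coordinates). Camera axes: x right, y down, z forward; pixel columns grow to the right and rows downward; lengths in m; the calibration is good to about 2 mm. A picture is of the moment at which its call begins. camera_info takes no time and is no camera call.
- job_done(): hands the job in; it is judged then, once.
The state is a dict: "time_s": time; "joint_positions": joint angles; "qvel": joint speeds; "joint_torque": joint torques, N m; "eef_pos": TCP position; "eef_rot": TCP orientation; "force": force on the tool from outside, world axes, zero at the start; "moment": the same for the moment, N m; "grip_width": opening from 0.0 (shut) to 1.0 (fully open); "finger_force": force on a finger pad.
Only numpy, scipy, OpenCV 4.12 (cv2) and the standard library are available. Lean on these libraries where they do the work, as an engineer would, in place of code of your own. Each camera call takes 0.05 s, during which the arm holds its last target. There are 200 camera calls.

## Working session

There is one attempt and no reset: what is moved stays moved. The work goes in short steps, Python scripts to look and compute and a shell command to move; the robot and the scene stay as the last step left them, time stands still between calls to the robot, and variables do not carry over. Pictures are saved under pics/ and viewed, at most 14 in all, crops included, and the job is handed in when it is done.

```bash
mkdir -p pics
python3 - <<'E'
from cell import *
import cv2,numpy as np
for n in("top","side"):
    p,d=camera(n); cv2.imwrite(f"pics/{n}0.png",p[:,:,::-1]); np.savez(f"{n}0.npz",p=p,d=d)
    i=camera_info(n); print(n,np.round(i["K"],1).tolist(),np.round(i["view"],4).tolist())
o=get_obs();print(o)
E
```

```text
top [[481.9, 0.0, 324.3], [0.0, 481.9, 195.5], [0.0, 0.0, 1.0]] [[0.0815, -0.9967, 0.0013, -0.0291], [-0.9766, -0.0801, -0.1998, 0.5779], [0.1992, 0.015, -0.9798, 1.3481], [0.0, 0.0, 0.0, 1.0]]
side [[419.2, 0.0, 321.1], [0.0, 419.2, 199.8], [0.0, 0.0, 1.0]] [[0.869, -0.4945, 0.0161, -0.4778], [-0.3406, -0.6216, -0.7054, 0.2735], [0.3588, 0.6075, -0.7086, 1.1898], [0.0, 0.0, 0.0, 1.0]]
{'time_s': 0.1, 'joint_positions': array([ 7.37613634e+01,  2.75452928e+01,  9.14915440e+01, -1.48675294e-03,
        6.10281725e+01, -2.67033065e+00]), 'qvel': array([ 0.05777494, -0.08490338, -0.14156884,  0.04528876,  0.16619864,
       -0.02280715]), 'joint_torque': array([ 6.65668431e-04, -9.52269888e+01, -4.31035852e+01,  1.33821873e-04,
        5.36885520e-03,  1.81332530e-05]), 'eef_pos': array([0.15237375, 0.63148083, 0.23073843]), 'eef_rot': array([-1.79935001e+02, -1.73025851e-03,  1.66432414e+02]), 'force': array([0.53903163, 0.52867357, 0.65216268]), 'moment': array([0.00307561, 0.04173293, 0.00778117]), 'finger_force': 0.0, 'grip_width': 0.9968614679292134}
```

View pics/top0.png

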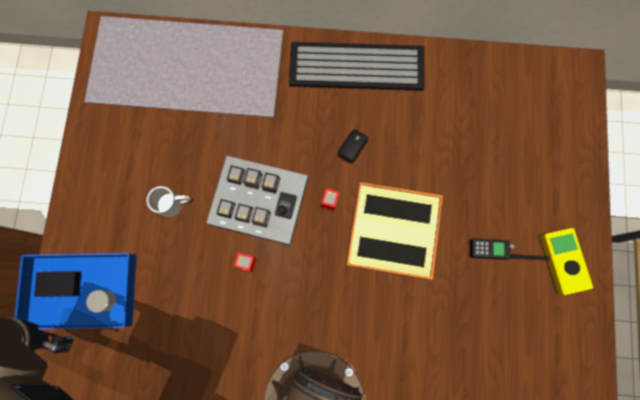

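View pics/side0.png

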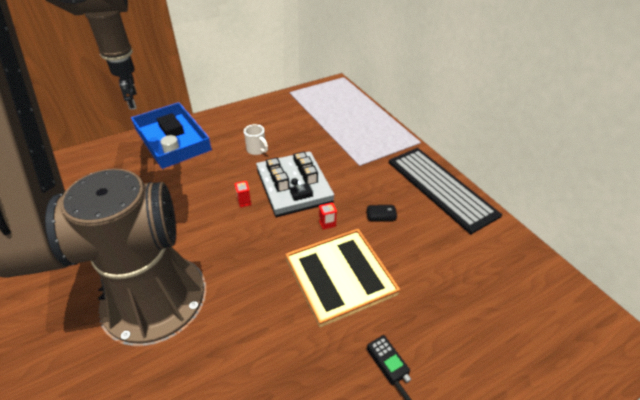

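```bash
cat > h.py <<'E'
import numpy as np,cv2
from cell import *
def ray(n,uv,z):
    "pixels -> world points on plane z"
    i=camera_info(n);V=np.array(i["view"]);R=V[:3,:3];c=-R.T@V[:3,3]
    uv=np.atleast_2d(uv).astype(float);d=np.c_[uv,np.ones(len(uv))]@np.linalg.inv(i["K"]).T@R
    return c+d*((z-c[2])/d[:,2])[:,None]
def cloud(n,d):
    i=camera_info(n);V=np.array(i["view"]);R=V[:3,:3];c=-R.T@V[:3,3]
    v,u=np.indices(d.shape);q=np.stack([u,v,np.ones_like(u)],-1)@np.linalg.inv(i["K"]).T*d[...,None]
    return q@R+c
def rect(mask,n,z):
    k=max(cv2.findContours(mask.astype(np.uint8),cv2.RETR_EXTERNAL,cv2.CHAIN_APPROX_NONE)[0],key=cv2.contourArea)
    w=ray(n,k[:,0],z)[:,:2]
    return cv2.minAreaRect((w*1000).astype(np.float32)),cv2.boundingRect(k)
E
python3 - <<'E'
from h import *
try: print("pinch",pinch_z)
except Exception as e: print(e)
print([k for k in globals() if 'pinch' in k], [k for k in get_obs()])
p=np.load("top0.npz")["p"];d=np.load("top0.npz")["d"];P=cloud("top",d)
hsv=cv2.cvtColor(p,cv2.COLOR_RGB2HSV);Z=P[...,2]
print("table z",np.median(Z[300:340,400:500]))
m=np.zeros(Z.shape,bool);m[145:255,195:320]=1
g=m&(hsv[...,1]<50)&(hsv[...,2]>60); print("charger grey",rect(g,"top",.041))
gz=m&(Z>.03)&(hsv[...,0]<180)&~((hsv[...,1]>120)&(hsv[...,0]<20)); print("charger depth",rect(gz,"top",.041))
s=np.zeros(Z.shape,bool);s[170:290,335:455]=1
print("shelf",rect(s&(Z>.012),"top",.026))
for r0,r1 in((185,228),(230,272)):
    t=np.zeros(Z.shape,bool);t[r0:r1,355:440]=1
    print("strip",rect(t&(hsv[...,2]<60),"top",.016))
c=P[175:0:-1]
# pack tops: high points
k=m&(Z>.06);n,l,st,ce=cv2.connectedComponentsWithStats(k.astype(np.uint8))
for i in range(1,n):
    if st[i,4]>15: q=P[l==i];print(np.round(ce[i]),st[i,4],np.round(np.median(q,0),3),q[:,2].max().round(3))
a=cv2.resize(p[145:255,195:320],None,fx=6,fy=5.4,interpolation=cv2.INTER_CUBIC)
cv2.imwrite("pics/c1.png",a[:,:,::-1])
q=np.load("side0.npz")["p"]
cv2.imwrite("pics/c2.png",cv2.resize(q[140:235,225:345],None,fx=6,fy=6,interpolation=cv2.INTER_CUBIC)[:,:,::-1])
E
```

```text
pinch 0.0187
['pinch_z'] ['time_s', 'joint_positions', 'qvel', 'joint_torque', 'eef_pos', 'eef_rot', 'force', 'moment', 'finger_force', 'grip_width']
table z -0.00012487017120577093
charger grey (((554.7186279296875, 214.62588500976562), (252.9296417236328, 212.4770965576172), 80.62474060058594), (207, 156, 101, 88))
charger depth (((555.70751953125, 215.80247497558594), (254.76438903808594, 211.811279296875), 80.89865112304688), (207, 156, 101, 88))
shelf (((498.94073486328125, -196.01385498046875), (252.80709838867188, 253.22789001464844), 84.9600830078125), (347, 182, 96, 98))
strip (((565.3502807617188, -202.21417236328125), (189.5481414794922, 49.752071380615234), 85.07174682617188), (365, 196, 65, 26))
strip (((435.76019287109375, -191.44338989257812), (189.3082275390625, 50.48702621459961), 85.08080291748047), (359, 238, 66, 28))
[235. 174.] 233 [0.618 0.283 0.069] 1.436
[252. 177.] 270 [0.609 0.229 0.089] 0.097
[270. 182.] 265 [0.6   0.176 0.089] 1.436
[285. 205.] 405 [0.54  0.126 0.068] 1.436
[225. 208.] 236 [0.516 0.3   0.07 ] 1.436
[243. 212.] 235 [0.508 0.247 0.069] 1.436
[260. 216.] 269 [0.498 0.192 0.089] 1.436
```

View pics/c1.png

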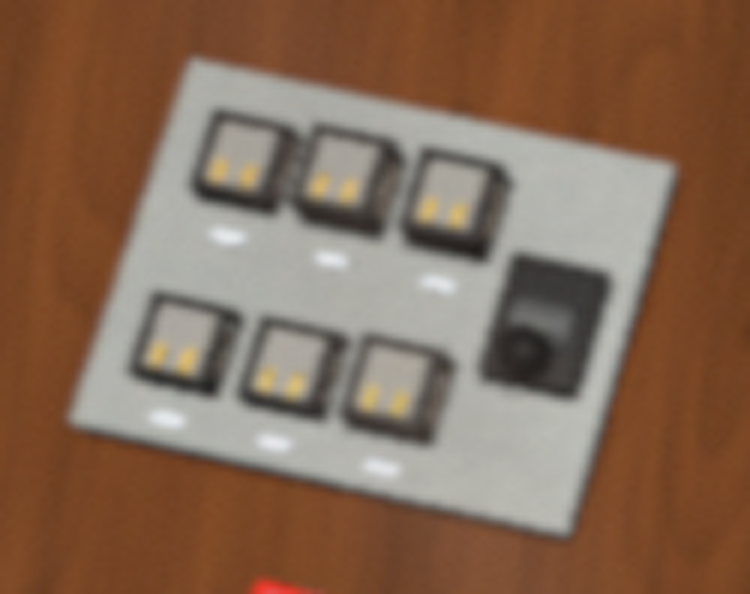

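View pics/c2.png

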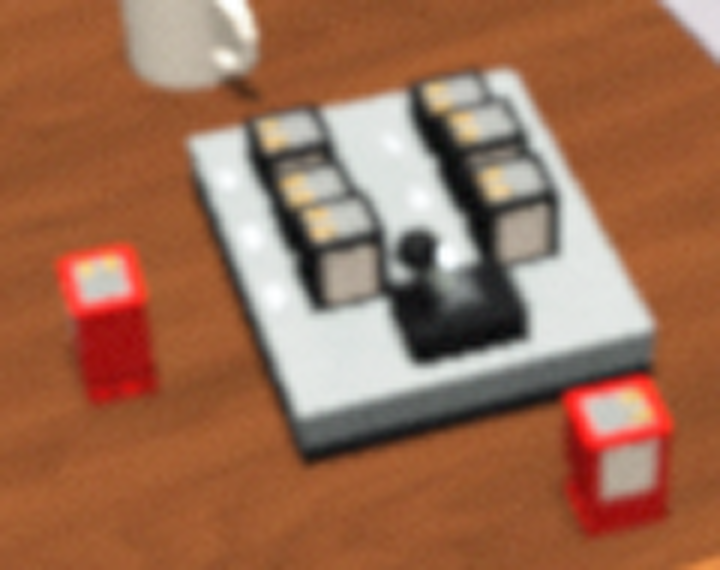

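Six packs. Top crop, full-image pixels: the short ones are at (235,174), (225,208) and (243,212) with tops at 69 mm. The tall ones are at (252,177), (270,182) and (260,216) with tops at 89 mm. The two red blocks at (330,199) and (244,262) are decoys, so I leave them. The lever ball, near (282,207), leans to charger -x, so the switch is on. Next I turn the tool to the charger's axes.

```bash
python3 -m pendant '[[0,0,0.0397,0,0,0,0],[0,0,0.0397,0,0,0,0],[0,0,0.0397,0,0,0,0],[0,0,0.0397,0,0,0,0],[0,0,0.0397,0,0,0,0],[0,0,0.0397,0,0,0,0],[0,0,0.0397,0,0,0,0],[0,0,0.0397,0,0,0,0]]' 60
python3 -m pendant '[[0,0,0.0397,0,0,0,0],[0,0,0.0397,0,0,0,0],[0,0,0.0397,0,0,0,0],[0,0,0.0397,0,0,0,0],[0,0,0,0,0,0,0],[0,0,0,0,0,0,0],[0,0,0,0,0,0,0],[0,0,0,0,0,0,0]]'
```

```text
time_s: 0.77
eef_pos: [0.1524, 0.6316, 0.2309]
eef_rot: [-180.0, 0.0, 108.9]
force: [0.0, 0.4, 0.7]
grip_width: -0.002
finger_force: 0.0
time_s: 1.43
eef_pos: [0.1525, 0.6318, 0.2312]
eef_rot: [-180.0, 0.0, 80.9]
force: [-0.0, 0.9, -0.1]
grip_width: -0.001
finger_force: 0.0
```

```bash
python3 -m pendant '[[0,0,0.001,-0.1085,0.0975,0,0],[0,0,0,-0.1085,0.0975,0,0],[0,0,0,-0.1085,0.0975,0,0],[0,0,0,-0.1085,0.0975,0,0],[0,0,0,-0.1085,0.0975,0,0],[0,0,0,-0.1085,0.0975,0,0],[0,0,0,-0.1085,0.0975,0,0],[0,0,0,-0.1085,0.0975,0,0]]'
python3 -m pendant '[[0,0,0,-0.1085,0.0975,0,0],[0,0,0,-0.1085,0.0975,0,0],[0,0,0,-0.1085,0.0975,0,0],[0,0,0,-0.1085,0.0975,0,0],[0,0,0,-0.1085,0.0975,0,0],[0,0,0,-0.1085,0.0975,0,0],[0,0,0,-0.1085,0.0975,0,0],[0,0,0,-0.1085,0.0975,0,0]]'
python3 -m pendant '[[0,0,0,0,0,0,0],[0,0,0,0,0,0,0],[0,0,0,0,0,0,0],[0,0,0,0,0,0,0],[0,0,0,0,0,0,0],[0,0,0,0,0,0,0],[0,0,0,0,0,0,0],[0,0,0,0,0,0,0]]'
```

```text
time_s: 2.1
eef_pos: [0.3097, 0.3842, 0.2315]
eef_rot: [180.0, -0.0, 80.7]
force: [1.1, -0.2, -0.4]
grip_width: 0.003
finger_force: 0.0
time_s: 2.77
eef_pos: [0.4663, 0.1378, 0.2315]
eef_rot: [180.0, -0.0, 80.6]
force: [0.4, 0.9, -0.1]
grip_width: -0.001
finger_force: 0.0
time_s: 3.43
eef_pos: [0.4654, 0.14, 0.2313]
eef_rot: [180.0, -0.0, 80.6]
force: [0.7, 0.1, 0.6]
grip_width: 0.003
finger_force: 0.0
```

```bash
python3 -m pendant '[[0,0,0,0,0,0.068,0],[0,0,0,0,0,0.068,0],[0,0,0,0,0,0.068,0],[0,0,0,0,0,0.068,0],[0,0,0,0,0,0.068,0],[0,0,0,0,0,0.068,0],[0,0,0,0,0,0.068,0],[0,0,0,0,0,0.068,0]]'
python3 -m pendant '[[0,0,0,0,0.03,0,0],[0,0,0,0,0.03,0,0],[0,0,0,0,0.03,0,0],[0,0,0,0,0.03,0,0],[0,0,0,0,0.03,0,0],[0,0,0,0,0.03,0,0],[0,0,0,0,0.03,0,0],[0,0,0,0,0.03,0,0]]'
python3 -m pendant '[[0,0,0,0,0.01,0,0],[0,0,0,0,0.01,0,0],[0,0,0,0,0.01,0,0],[0,0,0,0,0.01,0,0],[0,0,0,0,0,0,0],[0,0,0,0,0,0,0],[0,0,0,0,0,0,0],[0,0,0,0,0,0,0]]'
python3 - <<'E'
from h import *
p,d=camera("side");q,e=camera("top")
a=cv2.resize(p[140:235,225:345],None,fx=3.3,fy=5,interpolation=cv2.INTER_CUBIC);b=cv2.resize(q[145:250,195:320],(400,475),interpolation=cv2.INTER_CUBIC)
cv2.imwrite("pics/l1.png",np.hstack([a,b])[:,:,::-1])
E
```

```text
time_s: 4.1
eef_pos: [0.4656, 0.1397, 0.0946]
eef_rot: [180.0, -0.0, 80.5]
force: [0.8, 0.1, 0.5]
grip_width: -0.001
finger_force: 0.0
time_s: 4.77
eef_pos: [0.5257, 0.1295, 0.0956]
eef_rot: [180.0, -0.0, 80.5]
force: [-1.1, 0.8, 2.2]
grip_width: 0.001
finger_force: 0.8
time_s: 5.43
eef_pos: [0.5346, 0.128, 0.0954]
eef_rot: [180.0, -0.0, 80.5]
force: [-0.5, 0.0, 0.2]
grip_width: 0.0
finger_force: 0.0
```

View pics/l1.png

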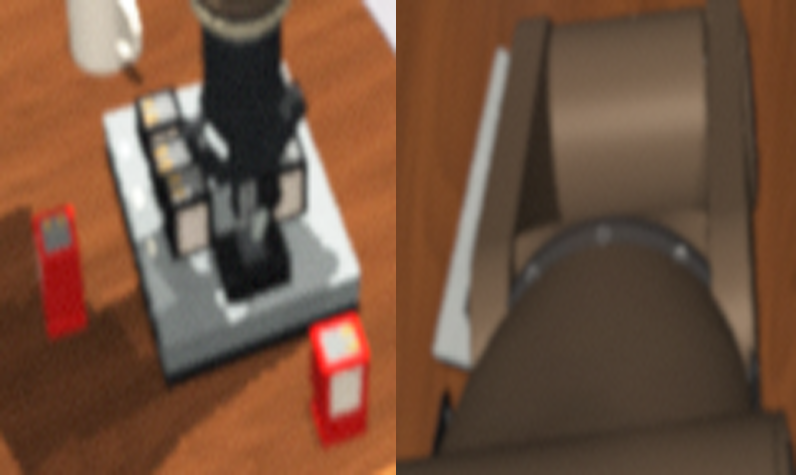

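The fingers hide the ball, so I push on gently and watch the force.

```bash
python3 -m pendant '[[0,0,0,0,0.006,0,0],[0,0,0,0,0.006,0,0],[0,0,0,0,0.006,0,0],[0,0,0,0,0.006,0,0],[0,0,0,0,0,0,0],[0,0,0,0,0,0,0],[0,0,0,0,0,0,0],[0,0,0,0,0,0,0]]'
python3 -m pendant '[[0,0,0,0,0.004,0,0],[0,0,0,0,0.004,0,0],[0,0,0,0,0.004,0,0],[0,0,0,0,0.004,0,0],[0,0,0,0,0,0,0],[0,0,0,0,0,0,0],[0,0,0,0,0,0,0],[0,0,0,0,0,0,0]]'
```

```text
time_s: 6.2
eef_pos: [0.5397, 0.127, 0.0951]
eef_rot: [-179.9, 0.0, 80.5]
force: [-6.4, 1.0, 1.2]
grip_width: -0.003
finger_force: 2.9
time_s: 6.87
eef_pos: [0.5405, 0.1266, 0.0948]
eef_rot: [-179.6, 0.1, 80.5]
force: [-22.2, 8.7, 13.4]
grip_width: 0.003
finger_force: 11.9
```

```bash
cat >> h.py <<'E'
C=np.array([.5547,.2148]);CY=-9.3; S=np.array([.4997,-.1965]);SY=-5.0
def fr(o,yaw,x,y):
    a=np.radians(yaw);return o+np.array([np.cos(a)*x-np.sin(a)*y,np.sin(a)*x+np.cos(a)*y])/1000
def go(o,yaw,x,y):
    "tool-axis shares (x,y) and turn share from here to a point (mm) of charger/shelf frame"
    s=get_obs();t=fr(o,yaw,x,y);d=t-s["eef_pos"][:2];w=s["eef_rot"][2];a=np.radians(w)
    r=np.array([d@[np.cos(a),np.sin(a)],d@[np.sin(a),-np.cos(a)]])/.25
    b=np.radians(90+yaw);r2=np.array([d@[np.cos(b),np.sin(b)],d@[np.sin(b),-np.cos(b)]])/.25
    print("target",t.round(4),"at",s["eef_pos"].round(4),"yaw",w.round(2),"shares now-axes",r.round(3),"after-turn axes",r2.round(3),"turn",((w-90-yaw)/180).round(4))
E
python3 -m pendant '[[0,0,0,0,-0.06,0,0],[0,0,0,0,-0.06,0,0],[0,0,0,0,0,-0.06,0],[0,0,0,0,0,-0.06,0],[0,0,0,0,0,-0.06,0],[0,0,0,0,0,-0.06,85],[0,0,0,0,0,-0.06,85],[0,0,0,0,0,0,85]]'
python3 -m pendant '[[0,0,0,0,0,0,85],[0,0,0,0,0,0,85],[0,0,0,0,0,0,85],[0,0,0,0,0,0,85],[0,0,0,0,0,0,85],[0,0,0,0,0,0,85],[0,0,0,0,0,0,85],[0,0,0,0,0,0,85]]'
python3 -c "
from h import *
go(C,CY,-52,-29)
p,d=camera('side');cv2.imwrite('pics/l2.png',cv2.resize(p[140:235,225:345],None,fx=5,fy=5,interpolation=cv2.INTER_CUBIC)[:,:,::-1])"
```

```text
time_s: 7.53
eef_pos: [0.5167, 0.1316, 0.173]
eef_rot: [179.8, -0.1, 80.5]
force: [0.3, 0.8, 0.6]
grip_width: 0.422
finger_force: 0.0
time_s: 8.2
eef_pos: [0.5149, 0.1313, 0.1702]
eef_rot: [-180.0, 0.0, 80.5]
force: [0.3, 0.2, -0.1]
grip_width: 0.997
finger_force: 0.0
target [0.4987 0.1946] at [0.5149 0.1313 0.1702] yaw 80.5 shares now-axes [ 0.239 -0.106] after-turn axes [ 0.239 -0.105] turn -0.0011
```

View pics/l2.png

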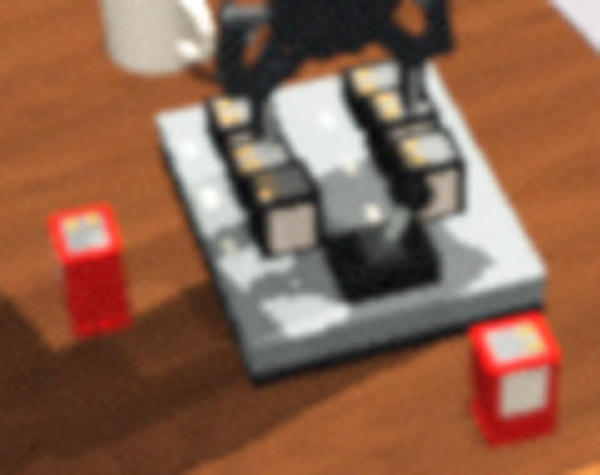

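The switch is off: the ball now leans to +x, at about (410,190) in the crop. First pack: the front tall one.

```bash
python3 -m pendant '[[0,0,-0.001,0.06,-0.0265,0,85],[0,0,0,0.06,-0.0265,0,85],[0,0,0,0.06,-0.0265,0,85],[0,0,0,0.06,-0.0265,0,85],[0,0,0,0,0,0,85],[0,0,0,0,0,0,85],[0,0,0,0,0,0,85],[0,0,0,0,0,0,85]]'
python3 -m pendant '[[0,0,0,0,0,0.0575,85],[0,0,0,0,0,0.0575,85],[0,0,0,0,0,0.0575,85],[0,0,0,0,0,0.0575,85],[0,0,0,0,0,0.0575,85],[0,0,0,0,0,0.0575,85],[0,0,0,0,0,0.0575,85],[0,0,0,0,0,0.0575,85]]'
python3 -m pendant '[[0,0,0,0,0,0,85],[0,0,0,0,0,0,35],[0,0,0,0,0,0,35],[0,0,0,0,0,0,35],[0,0,0,0,0,0,35],[0,0,0,0,0,0,35],[0,0,0,0,0,0,35],[0,0,0,0,0,0,35]]' 70
python3 -m pendant '[[0,0,0,0,0,0,35],[0,0,0,0,0,0,35],[0,0,0,0,0,0,35],[0,0,0,0,0,0,35],[0,0,0,0,0,0,35],[0,0,0,0,0,0,35],[0,0,0,0,0,0,35],[0,0,0,0,0,0,35]]'
python3 -c "
from h import *
go(C,CY,-52,-29);print(get_obs()['force'],get_obs()['moment'])"
```

```text
time_s: 8.92
eef_pos: [0.4987, 0.1942, 0.1703]
eef_rot: [-180.0, 0.0, 80.7]
force: [0.0, -1.3, 0.2]
grip_width: 0.996
finger_force: 0.0
time_s: 9.58
eef_pos: [0.4988, 0.194, 0.0546]
eef_rot: [180.0, 0.0, 80.6]
force: [0.6, -0.0, 0.2]
grip_width: 0.996
finger_force: 0.0
time_s: 10.25
eef_pos: [0.4992, 0.1949, 0.0564]
eef_rot: [179.9, -0.0, 80.7]
force: [-0.4, -1.8, 7.6]
grip_width: 0.528
finger_force: 70.4
time_s: 10.92
eef_pos: [0.4992, 0.1949, 0.0564]
eef_rot: [179.9, -0.0, 80.7]
force: [-0.1, -1.7, 6.5]
grip_width: 0.532
finger_force: 70.4
target [0.4987 0.1946] at [0.4992 0.1949 0.0564] yaw 80.69 shares now-axes [-0.002 -0.002] after-turn axes [-0.002 -0.002] turn -0.0001
[-0.11999895 -1.65739768  6.47388769] [-0.31539645  0.16238084  0.00366608]
```

```bash
python3 -m pendant '[[0,0,0,0,0,-0.012,35],[0,0,0,0,0,-0.012,35],[0,0,0,0,0,-0.016,35],[0,0,0,0,0,-0.016,35],[0,0,0,0,0,-0.02,35],[0,0,0,0,0,-0.03,35],[0,0,0,0,0,-0.04,35],[0,0,0,0,0,-0.04,35]]' 70
python3 -m pendant '[[0,0,0,0,0,-0.05,35],[0,0,0,0,0,-0.05,35],[0,0,0,0,0,-0.05,35],[0,0,0,0,0,-0.05,35],[0,0,0,0,0,-0.05,35],[0,0,0,0,0,-0.03,35],[0,0,0,0,0,0,35],[0,0,0,0,0,0,35]]' 70
python3 -c "
from h import *
go(S,SY,65,-47)"
```

```text
time_s: 11.58
eef_pos: [0.498, 0.1947, 0.1028]
eef_rot: [-180.0, 0.0, 80.7]
force: [0.3, 0.3, -2.4]
grip_width: 0.528
finger_force: 75.2
time_s: 12.25
eef_pos: [0.4985, 0.1948, 0.1722]
eef_rot: [180.0, -0.0, 80.7]
force: [-0.6, -0.8, -1.7]
grip_width: 0.526
finger_force: 75.3
target [ 0.5604 -0.249 ] at [0.4985 0.1948 0.1722] yaw 80.68 shares now-axes [-1.712  0.532] after-turn axes [-1.747  0.401] turn -0.024
```

```bash
python3 -m pendant '[[0,0,-0.024,0,0,0,35],[0,0,0,-0.1248,0.0286,0,35],[0,0,0,-0.1248,0.0286,0,35],[0,0,0,-0.1248,0.0286,0,35],[0,0,0,-0.1248,0.0286,0,35],[0,0,0,-0.1248,0.0286,0,35],[0,0,0,-0.1248,0.0286,0,35],[0,0,0,-0.1248,0.0286,0,35]]'
python3 -m pendant '[[0,0,0,-0.1248,0.0286,0,35],[0,0,0,-0.1248,0.0286,0,35],[0,0,0,-0.1248,0.0286,0,35],[0,0,0,-0.1248,0.0286,0,35],[0,0,0,-0.1248,0.0286,0,35],[0,0,0,-0.1248,0.0286,0,35],[0,0,0,-0.1248,0.0286,0,35],[0,0,0,0,0,0,35]]'
python3 -m pendant '[[0,0,0,0,0,0.04,35],[0,0,0,0,0,0.05,35],[0,0,0,0,0,0.06,35],[0,0,0,0,0,0.06,35],[0,0,0,0,0,0.05,35],[0,0,0,0,0,0.04,35],[0,0,0,0,0,0.03,35],[0,0,0,0,0,0.02,35]]'
python3 -c "
from h import *
go(S,SY,65,-47)"
```

```text
time_s: 12.92
eef_pos: [0.5287, -0.0286, 0.171]
eef_rot: [-179.9, -0.0, 85.0]
force: [1.7, 0.8, -1.9]
grip_width: 0.525
finger_force: 75.2
time_s: 13.58
eef_pos: [0.5606, -0.2542, 0.1709]
eef_rot: [180.0, 0.1, 84.8]
force: [-0.4, 0.5, -1.4]
grip_width: 0.529
finger_force: 75.1
time_s: 14.25
eef_pos: [0.5598, -0.2485, 0.0831]
eef_rot: [-179.9, -0.0, 85.0]
force: [-0.0, -0.8, -1.7]
grip_width: 0.529
finger_force: 75.2
target [ 0.5604 -0.249 ] at [ 0.5598 -0.2485  0.0831] yaw 85.02 shares now-axes [-0.002  0.002] after-turn axes [-0.002  0.002] turn 0.0001
```

```bash
python3 -m pendant '[[0,0,0,0,0,0.02,35],[0,0,0,0,0,0.02,35],[0,0,0,0,0,0.02,35],[0,0,0,0,0,0.015,35],[0,0,0,0,0,0.012,35],[0,0,0,0,0,0.008,35],[0,0,0,0,0,0.004,35],[0,0,0,0,0,0,35]]'
python3 -m pendant '[[0,0,0,0,0,0.001,35],[0,0,0,0,0,0.001,35],[0,0,0,0,0,0.001,35],[0,0,0,0,0,0,35],[0,0,0,0,0,0,50],[0,0,0,0,0,0,55],[0,0,0,0,0,0,65],[0,0,0,0,0,0,85]]'
python3 -m pendant '[[0,0,0,0,0,0,85],[0,0,0,0,0,0,85],[0,0,0,0,0,-0.05,85],[0,0,0,0,0,-0.08,85],[0,0,0,0,0,-0.08,85],[0,0,0,0,0,-0.08,85],[0,0,0,0,0,-0.08,85],[0,0,0,0,0,-0.08,85]]'
python3 -c "
from h import *
go(C,CY,52,-29)"
```

```text
time_s: 14.92
eef_pos: [0.5601, -0.2491, 0.0594]
eef_rot: [-180.0, -0.0, 85.0]
force: [-0.5, 0.3, -2.1]
grip_width: 0.526
finger_force: 75.2
time_s: 15.58
eef_pos: [0.5602, -0.2491, 0.0589]
eef_rot: [180.0, 0.0, 85.0]
force: [0.3, -0.5, 0.2]
grip_width: 0.885
finger_force: 0.0
time_s: 16.25
eef_pos: [0.5601, -0.2491, 0.1733]
eef_rot: [180.0, 0.0, 85.0]
force: [0.1, 1.0, -0.5]
grip_width: 0.993
finger_force: 0.0
target [0.6013 0.1778] at [ 0.5601 -0.2491  0.1733] yaw 85.0 shares now-axes [1.715 0.015] after-turn axes [ 1.712 -0.113] turn 0.0239
```

```bash
python3 -m pendant '[[0,0,0.0239,0,0,0,85],[0,0,0,0.1317,-0.0087,0,85],[0,0,0,0.1317,-0.0087,0,85],[0,0,0,0.1317,-0.0087,0,85],[0,0,0,0.1317,-0.0087,0,85],[0,0,0,0.1317,-0.0087,0,85],[0,0,0,0.1317,-0.0087,0,85],[0,0,0,0.1317,-0.0087,0,85]]'
python3 -m pendant '[[0,0,0,0.1317,-0.0087,0,85],[0,0,0,0.1317,-0.0087,0,85],[0,0,0,0.1317,-0.0087,0,85],[0,0,0,0.1317,-0.0087,0,85],[0,0,0,0.1317,-0.0087,0,85],[0,0,0,0.1317,-0.0087,0,85],[0,0,0,0,0,0,85],[0,0,0,0,0,0,85]]'
python3 -m pendant '[[0,0,0,0,0,0,85],[0,0,0,0,0,0,85],[0,0,0,0,0,0.077,85],[0,0,0,0,0,0.077,85],[0,0,0,0,0,0.077,85],[0,0,0,0,0,0.077,85],[0,0,0,0,0,0.077,85],[0,0,0,0,0,0.077,85]]'
python3 -c "
from h import *
go(C,CY,52,-29)"
```

```text
time_s: 16.92
eef_pos: [0.5824, -0.0176, 0.1724]
eef_rot: [180.0, -0.0, 80.7]
force: [0.3, -0.2, 0.0]
grip_width: 0.994
finger_force: 0.0
time_s: 17.58
eef_pos: [0.6014, 0.1796, 0.1721]
eef_rot: [180.0, -0.0, 80.9]
force: [0.3, -1.6, -0.8]
grip_width: 0.99
finger_force: 0.0
time_s: 18.25
eef_pos: [0.6015, 0.1764, 0.0553]
eef_rot: [180.0, 0.0, 80.6]
force: [0.1, 0.1, -0.5]
grip_width: 0.995
finger_force: 0.0
target [0.6013 0.1778] at [0.6015 0.1764 0.0553] yaw 80.6 shares now-axes [ 0.005 -0.002] after-turn axes [ 0.005 -0.002] turn -0.0005
```

```bash
python3 -m pendant '[[0,0,0,0,0,0,85],[0,0,0,0,0,0,35],[0,0,0,0,0,0,35],[0,0,0,0,0,0,35],[0,0,0,0,0,0,35],[0,0,0,0,0,0,35],[0,0,0,0,0,0,35],[0,0,0,0,0,0,35]]' 70
python3 -c "
from h import *
go(C,CY,52,-29)"
python3 -m pendant '[[0,0,0,0,0,-0.012,35],[0,0,0,0,0,-0.012,35],[0,0,0,0,0,-0.016,35],[0,0,0,0,0,-0.016,35],[0,0,0,0,0,-0.02,35],[0,0,0,0,0,-0.03,35],[0,0,0,0,0,-0.04,35],[0,0,0,0,0,-0.04,35]]' 70
python3 -m pendant '[[0,0,0,0,0,-0.05,35],[0,0,0,0,0,-0.05,35],[0,0,0,0,0,-0.05,35],[0,0,0,0,0,-0.05,35],[0,0,0,0,0,-0.05,35],[0,0,0,0,0,-0.03,35],[0,0,0,0,0,0,35],[0,0,0,0,0,0,35]]' 70
python3 -c "
from h import *
go(S,SY,65,0)"
```

```text
time_s: 18.92
eef_pos: [0.6024, 0.1779, 0.0575]
eef_rot: [179.9, -0.0, 80.7]
force: [-0.6, -2.7, 6.6]
grip_width: 0.527
finger_force: 70.6
target [0.6013 0.1778] at [0.6024 0.1779 0.0575] yaw 80.71 shares now-axes [-0.001 -0.004] after-turn axes [-0.001 -0.004] turn 0.0
time_s: 19.58
eef_pos: [0.601, 0.1779, 0.1034]
eef_rot: [-180.0, 0.0, 80.7]
force: [0.3, -0.4, -2.2]
grip_width: 0.528
finger_force: 75.7
time_s: 20.25
eef_pos: [0.6016, 0.1779, 0.1727]
eef_rot: [180.0, -0.0, 80.7]
force: [-0.5, 0.1, -3.0]
grip_width: 0.528
finger_force: 75.8
target [ 0.5645 -0.2022] at [0.6016 0.1779 0.1727] yaw 80.7 shares now-axes [-1.524  0.099] after-turn axes [-1.527 -0.015] turn -0.0239
```

```bash
python3 -m pendant '[[0,0,-0.0239,0,0,0,35],[0,0,0,-0.1273,-0.0013,0,35],[0,0,0,-0.1273,-0.0013,0,35],[0,0,0,-0.1273,-0.0013,0,35],[0,0,0,-0.1273,-0.0013,0,35],[0,0,0,-0.1273,-0.0013,0,35],[0,0,0,-0.1273,-0.0013,0,35],[0,0,0,-0.1273,-0.0013,0,35]]'
python3 -m pendant '[[0,0,0,-0.1273,-0.0013,0,35],[0,0,0,-0.1273,-0.0013,0,35],[0,0,0,-0.1273,-0.0013,0,35],[0,0,0,-0.1273,-0.0013,0,35],[0,0,0,-0.1273,-0.0013,0,35],[0,0,0,0,0,0,35],[0,0,0,0,0,0,35],[0,0,0,0,0,0,35]]'
python3 -m pendant '[[0,0,0,0,0,0.04,35],[0,0,0,0,0,0.05,35],[0,0,0,0,0,0.06,35],[0,0,0,0,0,0.06,35],[0,0,0,0,0,0.05,35],[0,0,0,0,0,0.04,35],[0,0,0,0,0,0.03,35],[0,0,0,0,0,0.02,35]]'
python3 -c "
from h import *
go(S,SY,65,0)"
```

```text
time_s: 20.92
eef_pos: [0.5788, -0.0452, 0.1714]
eef_rot: [-179.9, -0.0, 85.0]
force: [0.7, 0.1, -2.8]
grip_width: 0.53
finger_force: 75.7
time_s: 21.58
eef_pos: [0.5637, -0.202, 0.1715]
eef_rot: [-179.9, -0.0, 85.0]
force: [0.4, 0.3, -3.0]
grip_width: 0.529
finger_force: 75.6
time_s: 22.25
eef_pos: [0.564, -0.2014, 0.0836]
eef_rot: [-179.9, -0.0, 85.1]
force: [0.2, -0.1, -1.8]
grip_width: 0.529
finger_force: 75.8
target [ 0.5645 -0.2022] at [ 0.564  -0.2014  0.0836] yaw 85.05 shares now-axes [-0.003  0.002] after-turn axes [-0.003  0.002] turn 0.0003
```

Good. Lower, release, rise, and photograph while heading back.

```bash
python3 -m pendant '[[0,0,0,-0.003,0.002,0.02,35],[0,0,0,0,0,0.02,35],[0,0,0,0,0,0.02,35],[0,0,0,0,0,0.015,35],[0,0,0,0,0,0.012,35],[0,0,0,0,0,0.008,35],[0,0,0,0,0,0.002,35],[0,0,0,0,0,0,35]]'
python3 -m pendant '[[0,0,0,0,0,0.001,35],[0,0,0,0,0,0.001,35],[0,0,0,0,0,0.001,35],[0,0,0,0,0,0,35],[0,0,0,0,0,0,50],[0,0,0,0,0,0,55],[0,0,0,0,0,0,65],[0,0,0,0,0,0,85]]'
python3 -m pendant '[[0,0,0,0,0,0,85],[0,0,0,0,0,0,85],[0,0,0,0,0,-0.05,85],[0,0,0,0,0,-0.08,85],[0,0,0,0,0,-0.08,85],[0,0,0,0,0,-0.08,85],[0,0,0,0,0,-0.08,85],[0,0,0,0,0,-0.08,85]]'
python3 -c "
from h import *
go(C,CY,52,25)"
```

```text
time_s: 22.92
eef_pos: [0.5647, -0.2031, 0.0605]
eef_rot: [-180.0, -0.0, 85.0]
force: [-0.2, 0.1, -2.4]
grip_width: 0.525
finger_force: 75.8
time_s: 23.58
eef_pos: [0.5648, -0.2031, 0.0599]
eef_rot: [180.0, 0.0, 85.0]
force: [-0.7, -0.8, 0.3]
grip_width: 0.882
finger_force: 0.0
time_s: 24.25
eef_pos: [0.5646, -0.203, 0.1743]
eef_rot: [180.0, 0.0, 85.0]
force: [-0.0, -0.4, 0.4]
grip_width: 0.995
finger_force: 0.0
target [0.6101 0.2311] at [ 0.5646 -0.203   0.1743] yaw 85.0 shares now-axes [1.745 0.03 ] after-turn axes [ 1.743 -0.101] turn 0.0239
```

```bash
cat >> h.py <<'E'
def tops():
    "find pack tops (69..95 mm bands) by height in the top view, print world and local poses"
    p,d=camera("top");P=cloud("top",d);Z=P[...,2]
    for nm,lo,hi in(("short",.060,.079),("tall",.080,.099)):
        m=((Z>lo)&(Z<hi)).astype(np.uint8);m[:, :190]=0;m[:,460:]=0
        m=cv2.morphologyEx(m,cv2.MORPH_OPEN,np.ones((3,3)))
        for k in cv2.findContours(m,cv2.RETR_EXTERNAL,cv2.CHAIN_APPROX_NONE)[0]:
            if cv2.contourArea(k)<80 or cv2.contourArea(k)>1500: continue
            w=ray("top",k[:,0],(.069 if nm=="short" else .089)+.001*(k[:,0,0].mean()>335))[:,:2]
            r=cv2.minAreaRect((w*1000).astype(np.float32));c=np.array(r[0])/1000
            o,y,f=(S,SY,"shelf") if c[1]<0 else (C,CY,"charger");a=np.radians(y);e=(c-o)*1000
            print(nm,f,"px",k[:,0].mean(0).round(),"world",c.round(4),"local mm",np.round([e@[np.cos(a),np.sin(a)],e@[-np.sin(a),np.cos(a)]],1),"size",np.round(r[1]),"yaw",round((r[2]-y+45)%90-45,1))
    return p
E
python3 -m pendant '[[0,0,0.0239,0,0,0,85],[0,0,0,0.1341,-0.0078,0,85],[0,0,0,0.1341,-0.0078,0,85],[0,0,0,0.1341,-0.0078,0,85],[0,0,0,0.1341,-0.0078,0,85],[0,0,0,0.1341,-0.0078,0,85],[0,0,0,0.1341,-0.0078,0,85],[0,0,0,0.1341,-0.0078,0,85]]'
python3 -m pendant '[[0,0,0,0.1341,-0.0078,0,85],[0,0,0,0.1341,-0.0078,0,85],[0,0,0,0.1341,-0.0078,0,85],[0,0,0,0.1341,-0.0078,0,85],[0,0,0,0.1341,-0.0078,0,85],[0,0,0,0.1341,-0.0078,0,85],[0,0,0,0,0,0,85],[0,0,0,0,0,0,85]]'
python3 -c "
from h import *
p=tops();q,_=camera('side')
cv2.imwrite('pics/s1.png',np.hstack([cv2.resize(p[140:290,195:455],(400,231)),cv2.resize(q[130:330,220:420],(400,231))])[:,:,::-1])
go(C,CY,52,25)"
```

```text
time_s: 24.92
eef_pos: [0.5892, 0.0324, 0.1734]
eef_rot: [180.0, -0.0, 80.7]
force: [1.9, -0.3, -0.3]
grip_width: 0.995
finger_force: 0.0
time_s: 25.58
eef_pos: [0.61, 0.233, 0.173]
eef_rot: [180.0, -0.0, 80.9]
force: [-0.6, -0.8, -0.3]
grip_width: 0.999
finger_force: 0.0
short charger px [285. 205.] world [0.5393 0.128 ] local mm [ -1.2 -88.1] size [50. 67.] yaw 0.0
short charger px [330. 198.] world [0.5706 0.001 ] local mm [  50.2 -208.5] size [40. 48.] yaw -4.7
tall shelf px [417. 207.] world [ 0.5595 -0.2481] local mm [ 64.  -46.2] size [41. 47.] yaw -0.3
tall shelf px [401. 205.] world [ 0.5637 -0.202 ] local mm [64.2  0.1] size [41. 48.] yaw -0.3
target [0.6101 0.2311] at [0.6099 0.2309 0.1728] yaw 80.72 shares now-axes [0.001 0.   ] after-turn axes [0.001 0.   ] turn 0.0001
```

View pics/s1.png

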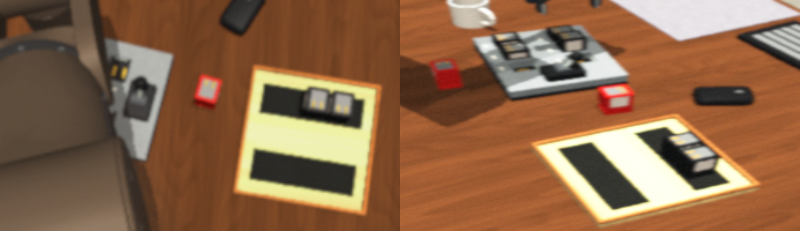

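Two tall packs stand squared on the rear strip, at (417,207) and (401,205) in the full image, at local x of 64 mm and y of -46 and 0. Next is the third tall pack.

```bash
python3 -m pendant '[[0,0,0,0,0,0,85],[0,0,0,0,0,0.077,85],[0,0,0,0,0,0.077,85],[0,0,0,0,0,0.077,85],[0,0,0,0,0,0.077,85],[0,0,0,0,0,0.077,85],[0,0,0,0,0,0.077,85],[0,0,0,0,0,0,85]]'
python3 -m pendant '[[0,0,0,0,0,0,85],[0,0,0,0,0,0,35],[0,0,0,0,0,0,35],[0,0,0,0,0,0,35],[0,0,0,0,0,0,35],[0,0,0,0,0,0,35],[0,0,0,0,0,0,35],[0,0,0,0,0,0,35]]' 70
python3 -c "
from h import *
go(C,CY,52,25)"
python3 -m pendant '[[0,0,0,0,0,-0.012,35],[0,0,0,0,0,-0.012,35],[0,0,0,0,0,-0.016,35],[0,0,0,0,0,-0.016,35],[0,0,0,0,0,-0.02,35],[0,0,0,0,0,-0.03,35],[0,0,0,0,0,-0.04,35],[0,0,0,0,0,-0.04,35]]' 70
python3 -m pendant '[[0,0,0,0,0,-0.05,35],[0,0,0,0,0,-0.05,35],[0,0,0,0,0,-0.05,35],[0,0,0,0,0,-0.05,35],[0,0,0,0,0,-0.05,35],[0,0,0,0,0,-0.03,35],[0,0,0,0,0,0,35],[0,0,0,0,0,0,35]]' 70
python3 -c "
from h import *
go(S,SY,65,47)"
```

```text
time_s: 26.35
eef_pos: [0.6082, 0.2292, 0.0537]
eef_rot: [-179.7, 0.1, 80.6]
force: [-1.1, -0.0, -1.2]
grip_width: 0.997
finger_force: 0.0
time_s: 27.02
eef_pos: [0.6109, 0.2314, 0.0583]
eef_rot: [179.9, -0.0, 80.7]
force: [0.1, -1.1, 9.7]
grip_width: 0.524
finger_force: 70.2
target [0.6101 0.2311] at [0.6109 0.2314 0.0583] yaw 80.71 shares now-axes [-0.002 -0.003] after-turn axes [-0.002 -0.003] turn 0.0
time_s: 27.68
eef_pos: [0.6097, 0.2312, 0.1044]
eef_rot: [-180.0, 0.0, 80.7]
force: [0.4, 0.6, -1.7]
grip_width: 0.525
finger_force: 75.3
time_s: 28.35
eef_pos: [0.6103, 0.2312, 0.1737]
eef_rot: [180.0, -0.0, 80.7]
force: [-0.5, 0.6, -2.2]
grip_width: 0.529
finger_force: 75.3
target [ 0.5685 -0.1553] at [0.6103 0.2312 0.1737] yaw 80.7 shares now-axes [-1.553  0.085] after-turn axes [-1.555 -0.031] turn -0.0239
```

```bash
python3 -m pendant '[[0,0,-0.0239,0,0,0,35],[0,0,0,-0.1296,-0.0026,0,35],[0,0,0,-0.1296,-0.0026,0,35],[0,0,0,-0.1296,-0.0026,0,35],[0,0,0,-0.1296,-0.0026,0,35],[0,0,0,-0.1296,-0.0026,0,35],[0,0,0,-0.1296,-0.0026,0,35],[0,0,0,-0.1296,-0.0026,0,35]]'
python3 -m pendant '[[0,0,0,-0.1296,-0.0026,0,35],[0,0,0,-0.1296,-0.0026,0,35],[0,0,0,-0.1296,-0.0026,0,35],[0,0,0,-0.1296,-0.0026,0,35],[0,0,0,-0.1296,-0.0026,0,35],[0,0,0,0,0,0,35],[0,0,0,0,0,0,35],[0,0,0,0,0,0,35]]'
python3 -m pendant '[[0,0,0,0,0,0,35],[0,0,0,0,0,0.05,35],[0,0,0,0,0,0.06,35],[0,0,0,0,0,0.06,35],[0,0,0,0,0,0.05,35],[0,0,0,0,0,0.04,35],[0,0,0,0,0,0.03,35],[0,0,0,0,0,0.02,35]]'
python3 -c "
from h import *
go(S,SY,65,47)"
```

```text
time_s: 29.02
eef_pos: [0.5849, 0.0042, 0.1724]
eef_rot: [-179.9, 0.0, 85.0]
force: [0.4, 1.0, -2.4]
grip_width: 0.528
finger_force: 75.3
time_s: 29.68
eef_pos: [0.568, -0.1553, 0.1726]
eef_rot: [-179.9, -0.0, 85.0]
force: [0.4, 1.5, -2.1]
grip_width: 0.527
finger_force: 75.2
time_s: 30.35
eef_pos: [0.5684, -0.1548, 0.095]
eef_rot: [-180.0, -0.0, 85.1]
force: [0.6, -0.0, -1.5]
grip_width: 0.527
finger_force: 75.4
target [ 0.5685 -0.1553] at [ 0.5684 -0.1548  0.095 ] yaw 85.05 shares now-axes [-0.002  0.001] after-turn axes [-0.002  0.001] turn 0.0003
```

```bash
python3 -m pendant '[[0,0,0,-0.002,0.001,0.03,35],[0,0,0,0,0,0.03,35],[0,0,0,0,0,0.025,35],[0,0,0,0,0,0.02,35],[0,0,0,0,0,0.015,35],[0,0,0,0,0,0.01,35],[0,0,0,0,0,0.006,35],[0,0,0,0,0,0,35]]'
python3 -m pendant '[[0,0,0,0,0,0.001,35],[0,0,0,0,0,0.001,35],[0,0,0,0,0,0.001,35],[0,0,0,0,0,0,35],[0,0,0,0,0,0,50],[0,0,0,0,0,0,55],[0,0,0,0,0,0,65],[0,0,0,0,0,0,85]]'
python3 -m pendant '[[0,0,0,0,0,0,85],[0,0,0,0,0,0,85],[0,0,0,0,0,-0.05,85],[0,0,0,0,0,-0.08,85],[0,0,0,0,0,-0.08,85],[0,0,0,0,0,-0.08,85],[0,0,0,0,0,-0.08,85],[0,0,0,0,0,-0.08,85]]'
python3 -c "
from h import *
go(C,CY,52,79)"
```

```text
time_s: 31.02
eef_pos: [0.5687, -0.156, 0.0616]
eef_rot: [-180.0, -0.0, 85.0]
force: [0.7, -0.1, -1.5]
grip_width: 0.526
finger_force: 75.4
time_s: 31.68
eef_pos: [0.5687, -0.156, 0.0611]
eef_rot: [180.0, 0.0, 85.0]
force: [-0.7, -0.5, 0.9]
grip_width: 0.887
finger_force: 0.0
time_s: 32.35
eef_pos: [0.5686, -0.156, 0.1755]
eef_rot: [180.0, 0.0, 85.0]
force: [-0.6, -0.3, 0.3]
grip_width: 0.996
finger_force: 0.0
target [0.6188 0.2844] at [ 0.5686 -0.156   0.1755] yaw 85.0 shares now-axes [1.772 0.046] after-turn axes [ 1.771 -0.087] turn 0.0239
```

```bash
python3 -m pendant '[[0,0,0.0239,0,0,0,85],[0,0,0,0.1362,-0.0067,0,85],[0,0,0,0.1362,-0.0067,0,85],[0,0,0,0.1362,-0.0067,0,85],[0,0,0,0.1362,-0.0067,0,85],[0,0,0,0.1362,-0.0067,0,85],[0,0,0,0.1362,-0.0067,0,85],[0,0,0,0.1362,-0.0067,0,85]]'
python3 -m pendant '[[0,0,0,0.1362,-0.0067,0,85],[0,0,0,0.1362,-0.0067,0,85],[0,0,0,0.1362,-0.0067,0,85],[0,0,0,0.1362,-0.0067,0,85],[0,0,0,0.1362,-0.0067,0,85],[0,0,0,0.1362,-0.0067,0,85],[0,0,0,0,0,0,85],[0,0,0,0,0,0,85]]'
python3 -m pendant '[[0,0,0,0,0,0,85],[0,0,0,0,0,0.07,85],[0,0,0,0,0,0.09,85],[0,0,0,0,0,0.09,85],[0,0,0,0,0,0.09,85],[0,0,0,0,0,0.08,85],[0,0,0,0,0,0.05,85],[0,0,0,0,0,0.03,85]]'
python3 -c "
from h import *
tops()
go(C,CY,52,79)"
```

```text
time_s: 33.02
eef_pos: [0.5956, 0.0828, 0.1747]
eef_rot: [180.0, -0.0, 80.7]
force: [0.6, -0.5, 0.1]
grip_width: 0.995
finger_force: 0.0
time_s: 33.68
eef_pos: [0.6185, 0.2862, 0.1742]
eef_rot: [180.0, -0.0, 80.8]
force: [0.7, -0.1, 0.8]
grip_width: 0.996
finger_force: 0.0
time_s: 34.35
eef_pos: [0.6182, 0.2829, 0.0473]
eef_rot: [-179.9, 0.1, 80.6]
force: [-0.7, -0.4, 0.5]
grip_width: 0.996
finger_force: 0.0
short charger px [286. 205.] world [0.5398 0.1282] local mm [ -0.7 -87.8] size [50. 70.] yaw 0.8
short charger px [330. 197.] world [0.5708 0.0009] local mm [  50.4 -208.5] size [41. 48.] yaw -1.6
tall shelf px [418. 208.] world [ 0.5591 -0.2483] local mm [ 63.7 -46.5] size [41. 48.] yaw -0.0
tall shelf px [401. 205.] world [ 0.5634 -0.202 ] local mm [63.9  0.1] size [41. 48.] yaw -0.0
tall shelf px [385. 202.] world [ 0.5676 -0.1554] local mm [64.1 46.9] size [41. 48.] yaw -1.2
target [0.6188 0.2844] at [0.618  0.2831 0.0467] yaw 80.64 shares now-axes [0.006 0.002] after-turn axes [0.006 0.002] turn -0.0003
```

```bash
python3 -m pendant '[[0,0,0,0,0,0,85],[0,0,0,0,0,0,35],[0,0,0,0,0,0,35],[0,0,0,0,0,0,35],[0,0,0,0,0,0,35],[0,0,0,0,0,0,35],[0,0,0,0,0,0,35],[0,0,0,0,0,0,35]]' 70
python3 -c "
from h import *
go(C,CY,52,79)"
python3 -m pendant '[[0,0,0,0,0,-0.012,35],[0,0,0,0,0,-0.012,35],[0,0,0,0,0,-0.016,35],[0,0,0,0,0,-0.016,35],[0,0,0,0,0,-0.02,35],[0,0,0,0,0,-0.03,35],[0,0,0,0,0,-0.04,35],[0,0,0,0,0,-0.04,35]]' 70
python3 -m pendant '[[0,0,0,0,0,-0.05,35],[0,0,0,0,0,-0.05,35],[0,0,0,0,0,-0.05,35],[0,0,0,0,0,-0.05,35],[0,0,0,0,0,-0.05,35],[0,0,0,0,0,-0.03,35],[0,0,0,0,0,0,35],[0,0,0,0,0,0,35]]' 70
python3 -c "
from h import *
go(S,SY,-65,-47)"
```

```text
time_s: 35.07
eef_pos: [0.62, 0.2847, 0.05]
eef_rot: [179.9, -0.1, 80.7]
force: [1.6, -1.1, 7.6]
grip_width: 0.522
finger_force: 71.8
target [0.6188 0.2844] at [0.62   0.2847 0.05  ] yaw 80.71 shares now-axes [-0.002 -0.004] after-turn axes [-0.002 -0.004] turn 0.0001
time_s: 35.73
eef_pos: [0.6184, 0.2843, 0.0958]
eef_rot: [-180.0, 0.0, 80.7]
force: [0.3, -0.5, -0.9]
grip_width: 0.519
finger_force: 75.2
time_s: 36.4
eef_pos: [0.6189, 0.2844, 0.1654]
eef_rot: [180.0, -0.0, 80.7]
force: [0.4, 0.2, -1.9]
grip_width: 0.52
finger_force: 75.2
target [ 0.4309 -0.2377] at [0.6189 0.2844 0.1654] yaw 80.7 shares now-axes [-2.182 -0.405] after-turn axes [-2.146 -0.567] turn -0.0239
```

```bash
python3 -m pendant '[[0,0,-0.0239,0,0,0,35],[0,0,0,-0.1533,-0.0405,0,35],[0,0,0,-0.1533,-0.0405,0,35],[0,0,0,-0.1533,-0.0405,0,35],[0,0,0,-0.1533,-0.0405,0,35],[0,0,0,-0.1533,-0.0405,0,35],[0,0,0,-0.1533,-0.0405,0,35],[0,0,0,-0.1533,-0.0405,0,35]]'
python3 -m pendant '[[0,0,0,-0.1533,-0.0405,0,35],[0,0,0,-0.1533,-0.0405,0,35],[0,0,0,-0.1533,-0.0405,0,35],[0,0,0,-0.1533,-0.0405,0,35],[0,0,0,-0.1533,-0.0405,0,35],[0,0,0,-0.1533,-0.0405,0,35],[0,0,0,-0.1533,-0.0405,0,35],[0,0,0,0,0,0,35]]'
python3 -m pendant '[[0,0,0,0,0,0,35],[0,0,0,0,0,0,35],[0,0,0,0,0,0.06,35],[0,0,0,0,0,0.07,35],[0,0,0,0,0,0.07,35],[0,0,0,0,0,0.06,35],[0,0,0,0,0,0.04,35],[0,0,0,0,0,0.02,35]]'
python3 -c "
from h import *
go(S,SY,-65,-47)"
```

```text
time_s: 37.07
eef_pos: [0.5232, 0.0218, 0.1643]
eef_rot: [-179.9, 0.0, 85.0]
force: [1.7, -1.0, -0.9]
grip_width: 0.518
finger_force: 75.2
time_s: 37.73
eef_pos: [0.4287, -0.2431, 0.1646]
eef_rot: [-180.0, 0.1, 84.8]
force: [0.3, -0.4, -0.7]
grip_width: 0.513
finger_force: 75.2
time_s: 38.4
eef_pos: [0.4305, -0.2363, 0.0837]
eef_rot: [-179.9, -0.1, 85.1]
force: [-0.9, 0.2, -1.2]
grip_width: 0.515
finger_force: 75.2
target [ 0.4309 -0.2377] at [ 0.4305 -0.2363  0.0837] yaw 85.1 shares now-axes [-0.005  0.002] after-turn axes [-0.005  0.002] turn 0.0006
```

```bash
python3 -m pendant '[[0,0,0,0,0.001,0.03,35],[0,0,0,0,0,0.025,35],[0,0,0,0,0,0.025,35],[0,0,0,0,0,0.02,35],[0,0,0,0,0,0.012,35],[0,0,0,0,0,0.008,35],[0,0,0,0,0,0.004,35],[0,0,0,0,0,0,35]]'
python3 -m pendant '[[0,0,0,0,0,0.001,35],[0,0,0,0,0,0.001,35],[0,0,0,0,0,0.001,35],[0,0,0,0,0,0,35],[0,0,0,0,0,0,50],[0,0,0,0,0,0,55],[0,0,0,0,0,0,65],[0,0,0,0,0,0,85]]'
python3 -m pendant '[[0,0,0,0,0,0,85],[0,0,0,0,0,0,85],[0,0,0,0,0,-0.05,85],[0,0,0,0,0,-0.08,85],[0,0,0,0,0,-0.08,85],[0,0,0,0,0,-0.08,85],[0,0,0,0,0,-0.08,85],[0,0,0,0,0,-0.08,85]]'
python3 -c "
from h import *
go(C,CY,-52,79)"
```

```text
time_s: 39.07
eef_pos: [0.431, -0.2379, 0.054]
eef_rot: [180.0, 0.0, 85.0]
force: [0.3, -0.1, -0.7]
grip_width: 0.52
finger_force: 75.2
time_s: 39.73
eef_pos: [0.4311, -0.2379, 0.0534]
eef_rot: [180.0, 0.0, 85.0]
force: [-0.0, -0.5, -0.1]
grip_width: 0.877
finger_force: 0.0
time_s: 40.4
eef_pos: [0.4308, -0.2377, 0.1668]
eef_rot: [-180.0, -0.0, 85.0]
force: [0.7, -0.3, 0.5]
grip_width: 0.998
finger_force: 0.0
target [0.5162 0.3012] at [ 0.4308 -0.2377  0.1668] yaw 85.0 shares now-axes [2.177 0.152] after-turn axes [ 2.182 -0.012] turn 0.0239
```

```bash
python3 -m pendant '[[0,0,0.0239,0,0,0,85],[0,0,0,0.1559,-0.0009,0,85],[0,0,0,0.1559,-0.0009,0,85],[0,0,0,0.1559,-0.0009,0,85],[0,0,0,0.1559,-0.0009,0,85],[0,0,0,0.1559,-0.0009,0,85],[0,0,0,0.1559,-0.0009,0,85],[0,0,0,0.1559,-0.0009,0,85]]'
python3 -m pendant '[[0,0,0,0.1559,-0.0009,0,85],[0,0,0,0.1559,-0.0009,0,85],[0,0,0,0.1559,-0.0009,0,85],[0,0,0,0.1559,-0.0009,0,85],[0,0,0,0.1559,-0.0009,0,85],[0,0,0,0.1559,-0.0009,0,85],[0,0,0,0.1559,-0.0009,0,85],[0,0,0,0,0,0,85]]'
python3 -m pendant '[[0,0,0,0,0,0,85],[0,0,0,0,0,0,85],[0,0,0,0,0,0.07,85],[0,0,0,0,0,0.09,85],[0,0,0,0,0,0.1,85],[0,0,0,0,0,0.1,85],[0,0,0,0,0,0.07,85],[0,0,0,0,0,0.035,85]]'
python3 -c "
from h import *
tops()
go(C,CY,-52,79)"
```

```text
time_s: 41.07
eef_pos: [0.4735, 0.0336, 0.1659]
eef_rot: [180.0, -0.0, 80.7]
force: [1.6, -0.7, 0.5]
grip_width: 0.992
finger_force: 0.0
time_s: 41.73
eef_pos: [0.5172, 0.3074, 0.1659]
eef_rot: [179.9, -0.2, 80.9]
force: [-1.1, -0.8, 0.9]
grip_width: 0.995
finger_force: 0.0
time_s: 42.4
eef_pos: [0.5149, 0.299, 0.0475]
eef_rot: [-179.9, 0.1, 80.6]
force: [-0.5, -1.0, -0.8]
grip_width: 0.998
finger_force: 0.0
short shelf px [410. 253.] world [ 0.4303 -0.237 ] local mm [-65.6 -46.4] size [42. 47.] yaw -0.6
short charger px [244. 212.] world [0.5077 0.2471] local mm [-51.6  24.3] size [42. 47.] yaw -0.2
short charger px [285. 205.] world [0.5402 0.1282] local mm [ -0.3 -87.8] size [50. 69.] yaw 0.8
short charger px [330. 197.] world [0.5704 0.0012] local mm [  50.  -208.3] size [40. 48.] yaw -1.6
tall shelf px [417. 208.] world [ 0.5592 -0.2483] local mm [ 63.8 -46.4] size [41. 48.] yaw -0.3
tall shelf px [401. 205.] world [ 0.5634 -0.202 ] local mm [63.9  0.1] size [41. 48.] yaw -0.0
tall shelf px [385. 202.] world [ 0.5677 -0.1555] local mm [64.2 46.8] size [41. 48.] yaw -0.0
target [0.5162 0.3012] at [0.5147 0.2991 0.047 ] yaw 80.61 shares now-axes [0.009 0.004] after-turn axes [0.009 0.004] turn -0.0005
```

```bash
python3 -m pendant '[[0,0,0,0,0,0,85],[0,0,0,0,0,0,35],[0,0,0,0,0,0,35],[0,0,0,0,0,0,35],[0,0,0,0,0,0,35],[0,0,0,0,0,0,35],[0,0,0,0,0,0,35],[0,0,0,0,0,0,35]]' 70
python3 -c "
from h import *
go(C,CY,-52,79)"
python3 -m pendant '[[0,0,0,0,0,-0.012,35],[0,0,0,0,0,-0.012,35],[0,0,0,0,0,-0.016,35],[0,0,0,0,0,-0.016,35],[0,0,0,0,0,-0.02,35],[0,0,0,0,0,-0.03,35],[0,0,0,0,0,-0.04,35],[0,0,0,0,0,-0.04,35]]' 70
python3 -m pendant '[[0,0,0,0,0,-0.05,35],[0,0,0,0,0,-0.05,35],[0,0,0,0,0,-0.05,35],[0,0,0,0,0,-0.05,35],[0,0,0,0,0,-0.05,35],[0,0,0,0,0,-0.03,35],[0,0,0,0,0,0,35],[0,0,0,0,0,0,35]]' 70
python3 -c "
from h import *
go(S,SY,-65,0)"
```

```text
time_s: 43.12
eef_pos: [0.5172, 0.3015, 0.051]
eef_rot: [179.9, -0.1, 80.7]
force: [1.5, -3.1, 10.9]
grip_width: 0.519
finger_force: 70.6
target [0.5162 0.3012] at [0.5172 0.3015 0.051 ] yaw 80.71 shares now-axes [-0.002 -0.004] after-turn axes [-0.002 -0.004] turn 0.0001
time_s: 43.78
eef_pos: [0.5158, 0.3011, 0.0969]
eef_rot: [-180.0, 0.0, 80.7]
force: [-0.7, -0.2, -1.0]
grip_width: 0.517
finger_force: 75.1
time_s: 44.45
eef_pos: [0.5161, 0.3013, 0.1665]
eef_rot: [180.0, -0.0, 80.7]
force: [-0.0, -0.4, -1.1]
grip_width: 0.518
finger_force: 75.1
target [ 0.4349 -0.1908] at [0.5161 0.3013 0.1665] yaw 80.7 shares now-axes [-1.995 -0.002] after-turn axes [-1.989 -0.152] turn -0.0239
```

```bash
python3 -m pendant '[[0,0,-0.0239,0,0,0,35],[0,0,0,-0.1421,-0.0109,0,35],[0,0,0,-0.1421,-0.0109,0,35],[0,0,0,-0.1421,-0.0109,0,35],[0,0,0,-0.1421,-0.0109,0,35],[0,0,0,-0.1421,-0.0109,0,35],[0,0,0,-0.1421,-0.0109,0,35],[0,0,0,-0.1421,-0.0109,0,35]]'
python3 -m pendant '[[0,0,0,-0.1421,-0.0109,0,35],[0,0,0,-0.1421,-0.0109,0,35],[0,0,0,-0.1421,-0.0109,0,35],[0,0,0,-0.1421,-0.0109,0,35],[0,0,0,-0.1421,-0.0109,0,35],[0,0,0,-0.1421,-0.0109,0,35],[0,0,0,-0.1421,-0.0109,0,35],[0,0,0,0,0,0,35]]'
python3 -m pendant '[[0,0,0,0,0,0,35],[0,0,0,0,0,0,35],[0,0,0,0,0,0.06,35],[0,0,0,0,0,0.07,35],[0,0,0,0,0,0.07,35],[0,0,0,0,0,0.06,35],[0,0,0,0,0,0.04,35],[0,0,0,0,0,0.02,35]]'
python3 -c "
from h import *
go(S,SY,-65,0)"
```

```text
time_s: 45.12
eef_pos: [0.4743, 0.0536, 0.1654]
eef_rot: [-179.9, 0.0, 85.0]
force: [0.9, 0.3, -1.3]
grip_width: 0.516
finger_force: 75.1
time_s: 45.78
eef_pos: [0.4339, -0.1959, 0.1656]
eef_rot: [180.0, 0.1, 84.8]
force: [-0.3, 0.9, -0.9]
grip_width: 0.517
finger_force: 75.1
time_s: 46.45
eef_pos: [0.4343, -0.1896, 0.0848]
eef_rot: [-179.9, -0.0, 85.1]
force: [-1.0, 0.9, -1.8]
grip_width: 0.52
finger_force: 75.1
target [ 0.4349 -0.1908] at [ 0.4343 -0.1896  0.0848] yaw 85.09 shares now-axes [-0.005  0.003] after-turn axes [-0.005  0.003] turn 0.0005
```

```bash
python3 -m pendant '[[0,0,0,0,0.001,0.03,35],[0,0,0,0,0,0.025,35],[0,0,0,0,0,0.025,35],[0,0,0,0,0,0.02,35],[0,0,0,0,0,0.015,35],[0,0,0,0,0,0.008,35],[0,0,0,0,0,0.004,35],[0,0,0,0,0,0,35]]'
python3 -m pendant '[[0,0,0,0,0,0.001,35],[0,0,0,0,0,0.001,35],[0,0,0,0,0,0.001,35],[0,0,0,0,0,0,35],[0,0,0,0,0,0,50],[0,0,0,0,0,0,55],[0,0,0,0,0,0,65],[0,0,0,0,0,0,85]]'
python3 -m pendant '[[0,0,0,0,0,0,85],[0,0,0,0,0,0,85],[0,0,0,0,0,-0.05,85],[0,0,0,0,0,-0.08,85],[0,0,0,0,0,-0.08,85],[0,0,0,0,0,-0.08,85],[0,0,0,0,0,-0.08,85],[0,0,0,0,0,-0.08,85]]'
python3 -c "
from h import *
go(C,CY,-52,25)"
```

```text
time_s: 47.12
eef_pos: [0.435, -0.191, 0.0542]
eef_rot: [-180.0, -0.0, 85.0]
force: [-0.1, -0.4, -1.4]
grip_width: 0.517
finger_force: 75.1
time_s: 47.78
eef_pos: [0.435, -0.191, 0.0536]
eef_rot: [180.0, 0.0, 85.0]
force: [0.3, -0.1, -0.1]
grip_width: 0.883
finger_force: 0.0
time_s: 48.45
eef_pos: [0.4348, -0.1909, 0.167]
eef_rot: [-180.0, -0.0, 85.0]
force: [0.5, 0.1, 0.6]
grip_width: 0.996
finger_force: 0.0
target [0.5074 0.2479] at [ 0.4348 -0.1909  0.167 ] yaw 85.0 shares now-axes [1.774 0.137] after-turn axes [1.779 0.003] turn 0.0239
```

```bash
python3 -m pendant '[[0,0,0.0239,0,0,0,85],[0,0,0,0.1368,0.0002,0,85],[0,0,0,0.1368,0.0002,0,85],[0,0,0,0.1368,0.0002,0,85],[0,0,0,0.1368,0.0002,0,85],[0,0,0,0.1368,0.0002,0,85],[0,0,0,0.1368,0.0002,0,85],[0,0,0,0.1368,0.0002,0,85]]'
python3 -m pendant '[[0,0,0,0.1368,0.0002,0,85],[0,0,0,0.1368,0.0002,0,85],[0,0,0,0.1368,0.0002,0,85],[0,0,0,0.1368,0.0002,0,85],[0,0,0,0.1368,0.0002,0,85],[0,0,0,0.1368,0.0002,0,85],[0,0,0,0,0,0,85],[0,0,0,0,0,0,85]]'
python3 -m pendant '[[0,0,0,0,0,0,85],[0,0,0,0,0,0,85],[0,0,0,0,0,0.07,85],[0,0,0,0,0,0.09,85],[0,0,0,0,0,0.1,85],[0,0,0,0,0,0.1,85],[0,0,0,0,0,0.07,85],[0,0,0,0,0,0.035,85]]'
python3 -c "
from h import *
tops()
go(C,CY,-52,25)"
```

```text
time_s: 49.12
eef_pos: [0.474, 0.0469, 0.1661]
eef_rot: [180.0, -0.0, 80.7]
force: [1.4, -0.9, -0.1]
grip_width: 0.998
finger_force: 0.0
time_s: 49.78
eef_pos: [0.5073, 0.2493, 0.1657]
eef_rot: [-180.0, 0.0, 80.9]
force: [-0.1, -0.1, -0.3]
grip_width: 0.996
finger_force: 0.0
time_s: 50.45
eef_pos: [0.5064, 0.246, 0.0478]
eef_rot: [-179.9, 0.1, 80.6]
force: [-1.1, -0.3, -0.2]
grip_width: 0.995
finger_force: 0.0
short shelf px [410. 253.] world [ 0.4305 -0.237 ] local mm [-65.4 -46.3] size [42. 47.] yaw 0.2
short shelf px [394. 250.] world [ 0.4345 -0.19  ] local mm [-65.5   0.8] size [41. 47.] yaw -0.3
short charger px [285. 205.] world [0.5391 0.1287] local mm [ -1.5 -87.5] size [49. 67.] yaw 0.8
short charger px [331. 198.] world [0.5706 0.0015] local mm [  50.2 -208. ] size [40. 48.] yaw -1.3
tall shelf px [417. 207.] world [ 0.5595 -0.2481] local mm [ 64.1 -46.2] size [41. 47.] yaw -0.7
tall shelf px [402. 204.] world [ 0.5636 -0.2022] local mm [64.2 -0.1] size [41. 48.] yaw -0.0
tall shelf px [385. 202.] world [ 0.5677 -0.1557] local mm [64.2 46.6] size [41. 48.] yaw 0.1
target [0.5074 0.2479] at [0.5062 0.2461 0.0474] yaw 80.62 shares now-axes [0.008 0.004] after-turn axes [0.008 0.004] turn -0.0005
```

```bash
python3 -m pendant '[[0,0,0,0,0,0,85],[0,0,0,0,0,0,35],[0,0,0,0,0,0,35],[0,0,0,0,0,0,35],[0,0,0,0,0,0,35],[0,0,0,0,0,0,35],[0,0,0,0,0,0,35],[0,0,0,0,0,0,35]]' 70
python3 -m pendant '[[0,0,0,0,0,-0.012,35],[0,0,0,0,0,-0.012,35],[0,0,0,0,0,-0.016,35],[0,0,0,0,0,-0.016,35],[0,0,0,0,0,-0.02,35],[0,0,0,0,0,-0.03,35],[0,0,0,0,0,-0.04,35],[0,0,0,0,0,-0.04,35]]' 70
python3 -m pendant '[[0,0,0,0,0,-0.05,35],[0,0,0,0,0,-0.05,35],[0,0,0,0,0,-0.05,35],[0,0,0,0,0,-0.05,35],[0,0,0,0,0,-0.05,35],[0,0,0,0,0,-0.03,35],[0,0,0,0,0,0,35],[0,0,0,0,0,0,35]]' 70
python3 -c "
from h import *
go(S,SY,-65,47)"
```

```text
time_s: 51.17
eef_pos: [0.5083, 0.2479, 0.0511]
eef_rot: [179.9, -0.1, 80.7]
force: [-0.5, -2.2, 11.9]
grip_width: 0.522
finger_force: 70.0
time_s: 51.83
eef_pos: [0.5071, 0.2476, 0.0972]
eef_rot: [-180.0, 0.0, 80.7]
force: [0.1, 0.1, -1.1]
grip_width: 0.522
finger_force: 74.9
time_s: 52.5
eef_pos: [0.5075, 0.2477, 0.1667]
eef_rot: [180.0, -0.0, 80.7]
force: [0.3, 0.2, -2.5]
grip_width: 0.515
finger_force: 74.9
target [ 0.439 -0.144] at [0.5075 0.2477 0.1667] yaw 80.7 shares now-axes [-1.591 -0.017] after-turn axes [-1.585 -0.136] turn -0.0239
```

```bash
python3 -m pendant '[[0,0,-0.0239,0,0,0,35],[0,0,0,-0.1321,-0.0113,0,35],[0,0,0,-0.1321,-0.0113,0,35],[0,0,0,-0.1321,-0.0113,0,35],[0,0,0,-0.1321,-0.0113,0,35],[0,0,0,-0.1321,-0.0113,0,35],[0,0,0,-0.1321,-0.0113,0,35],[0,0,0,-0.1321,-0.0113,0,35]]'
python3 -m pendant '[[0,0,0,-0.1321,-0.0113,0,35],[0,0,0,-0.1321,-0.0113,0,35],[0,0,0,-0.1321,-0.0113,0,35],[0,0,0,-0.1321,-0.0113,0,35],[0,0,0,-0.1321,-0.0113,0,35],[0,0,0,0,0,0,35],[0,0,0,0,0,0,35],[0,0,0,0,0,0,35]]'
python3 -m pendant '[[0,0,0,0,0,0,35],[0,0,0,0,0,0,35],[0,0,0,0,0,0.06,35],[0,0,0,0,0,0.07,35],[0,0,0,0,0,0.07,35],[0,0,0,0,0,0.06,35],[0,0,0,0,0,0.04,35],[0,0,0,0,0,0.02,35]]'
python3 -c "
from h import *
go(S,SY,-65,47)"
```

```text
time_s: 53.17
eef_pos: [0.4665, 0.0177, 0.1656]
eef_rot: [-179.9, 0.0, 85.0]
force: [-0.5, -0.1, -1.3]
grip_width: 0.52
finger_force: 74.9
time_s: 53.83
eef_pos: [0.4387, -0.144, 0.1658]
eef_rot: [-179.9, -0.0, 84.9]
force: [0.5, 0.2, -1.8]
grip_width: 0.523
finger_force: 74.9
time_s: 54.5
eef_pos: [0.4387, -0.1431, 0.0851]
eef_rot: [-179.9, -0.0, 85.1]
force: [-0.9, 0.9, -1.4]
grip_width: 0.519
finger_force: 75.0
target [ 0.439 -0.144] at [ 0.4387 -0.1431  0.0851] yaw 85.09 shares now-axes [-0.004  0.002] after-turn axes [-0.004  0.002] turn 0.0005
```

After the release I rise and step aside so the cameras can check the whole scene.

```bash
python3 -m pendant '[[0,0,0,0,0,0.03,35],[0,0,0,0,0,0.025,35],[0,0,0,0,0,0.025,35],[0,0,0,0,0,0.02,35],[0,0,0,0,0,0.016,35],[0,0,0,0,0,0.01,35],[0,0,0,0,0,0.004,35],[0,0,0,0,0,0,35]]'
python3 -m pendant '[[0,0,0,0,0,0.001,35],[0,0,0,0,0,0.001,35],[0,0,0,0,0,0.001,35],[0,0,0,0,0,0,35],[0,0,0,0,0,0,50],[0,0,0,0,0,0,55],[0,0,0,0,0,0,65],[0,0,0,0,0,0,85]]'
python3 -m pendant '[[0,0,0,0,0,0,85],[0,0,0,0,0,0,85],[0,0,0,0,0,-0.05,85],[0,0,0,0,0,-0.08,85],[0,0,0,0,0,-0.08,85],[0,0,0,0,0,-0.08,85],[0,0,0,0,0,-0.08,85],[0,0,0,0,0,-0.08,85]]'
python3 -m pendant '[[0,0,0,0.13,0,-0.03,85],[0,0,0,0.13,0,-0.03,85],[0,0,0,0.13,0,-0.03,85],[0,0,0,0.13,0,-0.03,85],[0,0,0,0.13,0,-0.03,85],[0,0,0,0.13,0,-0.03,85],[0,0,0,0.13,0,-0.03,85],[0,0,0,0.13,0,-0.03,85]]'
python3 -m pendant '[[0,0,0,0.13,0.02,0,85],[0,0,0,0.13,0.02,0,85],[0,0,0,0.13,0.02,0,85],[0,0,0,0.13,0.02,0,85],[0,0,0,0,0,0,85],[0,0,0,0,0,0,85],[0,0,0,0,0,0,85],[0,0,0,0,0,0,85]]'
python3 -c "
from h import *
p=tops();q,_=camera('side')
cv2.imwrite('pics/f1.png',np.hstack([cv2.resize(p[140:290,195:455],(416,400)),cv2.resize(q[130:330,225:405],(380,400))])[:,:,::-1])"
```

```text
time_s: 55.17
eef_pos: [0.4392, -0.1442, 0.0537]
eef_rot: [-180.0, -0.0, 85.0]
force: [-0.8, -0.5, -1.9]
grip_width: 0.519
finger_force: 75.0
time_s: 55.83
eef_pos: [0.4392, -0.1442, 0.0531]
eef_rot: [180.0, 0.0, 85.0]
force: [-0.9, -0.1, -0.1]
grip_width: 0.877
finger_force: 0.0
time_s: 56.5
eef_pos: [0.439, -0.1441, 0.1665]
eef_rot: [-180.0, -0.0, 85.0]
force: [0.3, -0.7, -0.6]
grip_width: 0.995
finger_force: 0.0
time_s: 57.17
eef_pos: [0.4616, 0.1165, 0.226]
eef_rot: [180.0, -0.0, 85.0]
force: [0.7, -0.8, -0.1]
grip_width: 0.995
finger_force: 0.0
time_s: 57.83
eef_pos: [0.4927, 0.2418, 0.2254]
eef_rot: [-180.0, 0.0, 85.0]
force: [-0.9, -0.6, 0.0]
grip_width: 0.997
finger_force: 0.0
short shelf px [410. 253.] world [ 0.4305 -0.237 ] local mm [-65.5 -46.4] size [42. 47.] yaw -0.3
short shelf px [394. 250.] world [ 0.4344 -0.1902] local mm [-65.6   0.6] size [41. 47.] yaw 0.1
short shelf px [377. 248.] world [ 0.4383 -0.1431] local mm [-65.8  47.8] size [41. 47.] yaw 0.1
short charger px [285. 205.] world [0.5393 0.1282] local mm [ -1.2 -87.9] size [50. 67.] yaw -0.1
short charger px [330. 198.] world [0.5717 0.0018] local mm [  51.2 -207.5] size [40. 47.] yaw -0.3
tall shelf px [417. 208.] world [ 0.5594 -0.248 ] local mm [ 64.  -46.1] size [42. 47.] yaw -0.0
tall shelf px [401. 205.] world [ 0.5637 -0.2022] local mm [64.2 -0.1] size [41. 48.] yaw -0.3
tall shelf px [385. 202.] world [ 0.5679 -0.1557] local mm [64.4 46.6] size [41. 47.] yaw -0.0
```

View pics/f1.png

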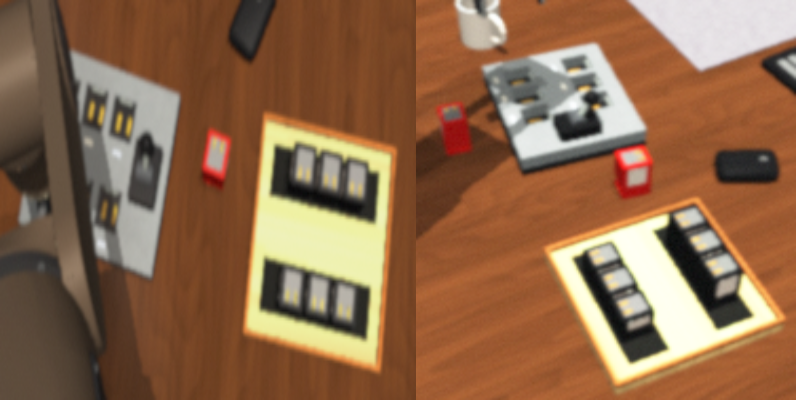

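All six packs stand in two neat rows: tall ones on the rear strip and short ones on the front, with gaps of about 7 mm. The bays are empty and the lever leans to +x (off). I hand it in.

```bash
python3 -c "
from cell import *
print(job_done())"
```

```text
the job is handed in; nothing more can be done
None
```

I handed the job in at about 58 s: the charger is switched off, and all six packs stand squared on the shelf with about 7 mm gaps, three tall on the rear strip and three short on the front, with the mug, mouse and radio not touched.

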